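# Slide the check plate under the detector bridge

## Task

Push the flat check plate along the bench with the fingertips, without lifting or tipping it, and slide it under the low blue detector bridge until it sits squarely in the middle of the passage, midway between the legs, with just its two yellow ends sticking out equally on either side. Do not ram the bridge with the plate or the robot, leave everything else on the bench where it is, and finish clear of the plate.

Things in the scene. Friction and masses are not known exactly. Their poses are not given: they have to be found in the camera images.
- plate: Loose check plate to be pushed: flat white plastic slab, 92 mm (its x) by 130 mm (its y) by 16 mm thick, about 0.25 kg, with a yellow band 35 mm long at each of its two 92 mm ends (the white middle part is 60 mm long) and three steel dots across its middle. Origin at the centre of its underside, z up. It lies flat on the bench to the left or to the right of the bridge, not lined up with it. Both ends are alike.
- bridge: Fixed low detector bridge: a blue bar on two aluminium legs, standing on the bench. Origin at bench level at the middle of the passage. The passage under the bar runs along the bridge's own y axis; it is 120 mm wide (between the legs, which stand at plus and minus x), 21 mm high and 60 mm deep along y (30 mm each side of the origin), open at both mouths, floored by the bench. Over all the bridge measures 172 mm along x (the widest parts are the leg caps) and 58 mm high.
- jar: Bystander, to be left alone: small closed jar with a red cap, 64 mm across, 85 mm tall. Origin at the centre of its underside.
- cake1: Bystander, to be left alone: round puffed rice cake, 54 mm across, 21 mm tall. Origin at the centre of its underside.
- cake2: Bystander, to be left alone: round puffed rice cake, 54 mm across, 21 mm tall. Origin at the centre of its underside.
- carton: Bystander, to be left alone: small brown carton with a red band, 60 x 90 mm, 50 mm tall. Origin at the centre of its underside.
- tape: Bystander, to be left alone: roll of yellow tape lying flat, 90 mm across, 24 mm tall. Origin at the centre of its underside.
- spray: Bystander, to be left alone: white bottle with a blue cap, 60 mm across, 170 mm tall. Origin at the centre of its underside.
There are look-alikes about, which are no part of the job. Leave any green look-alike of the plate alone.

How it is judged (in metres and radians):
On the way:
1. the leading end of the plate enters the passage under the bridge (x of plate in the frame of bridge between -0.03 and 0.03 m and y of plate in the frame of bridge between -0.09 and 0.09 m), for 0.1 s.
At the end, for the whole second after the job is handed in: The plate lies flat and at rest on the bench under the bridge, its centre within 10 mm of the middle of the passage both along and across it, turned no more than 0.1 rad (6 degrees) from the passage's direction (x of plate in the frame of bridge between -0.01 and 0.01 m and y of plate in the frame of bridge between -0.01 and 0.01 m and angle between the y axis of plate and the y axis of bridge, either way round below 0.1 rad and height (world z) of plate below 0.003 m and angle between plate's own z axis and vertical below 0.03 rad and linear speed of plate below 0.01 m/s); the robot touches nothing.
It fails at once if the plate is lifted off the bench (height (world z) of plate above 0.01 m).
It fails at once if the plate is tipped by more than 7 degrees (angle between plate's own z axis and vertical above 0.12 rad).
It fails at once if the robot presses on the bridge with more than 15 N (contact force between any of the arm, the fingers and bridge above 15 N).
It fails at once if the plate is rammed against the bridge with more than 20 N (contact force between plate and bridge above 20 N).
It fails at once if a bystander is moved by more than 20 mm (distance of any of jar, cake1, cake2, carton, tape, spray from where it was at the start of the episode above 0.02 m).
It also fails if it takes over 69 s, if anything falls off the work surface, if the arm or the gripper's body presses on something with over 40 N, if the wrist force passes 120 N, or if a joint passes its speed limit or range.

## Robot

A 7-joint arm with a two-finger parallel gripper is mounted at the origin on the work surface. World frame = base frame: x ahead of the robot, y to its left, z up, the work surface at z = 0. Lengths are in m, angles in degrees, forces in N, time in s.
With the tool pointing down it reaches from about 0.425 to 0.875 m from the base axis. Payload 4.7 kg.
Tool frame: the origin (TCP) lies at the very end of the fingers, on their centre line; the grasp point (between the pads) lies 19 mm behind it; z points along the fingers, y is the line along which they close (so a half turn about z gives the same grasp; the last joint's range is limited). The gripper opens to 87 mm and grips with 3 to 60 N. Pads are 19 mm wide; open, the fingers measure 117 mm over their backs; the gripper's body (75 mm by 190 mm) begins 51 mm behind the grasp point.
Start: joints at [-66.114, 18.392, -4.016, 83.108, 1.295, 78.541, -3.26], TCP at [0.255, 0.598, 0.223] pointing down, gripper open.
Joint ranges: [-163.93, 163.93], [-17.29, 119.83], [-79.2, 71.16], [3.27, 140.29], [-89.18, 269.18], [5.43, 117.66], [-154.24, 154.24]. Speed limits (degrees/s): [147.25, 147.25, 180, 180, 180, 180, 180].

## Interface

Orientations are given as [roll, pitch, yaw] about the fixed x, y, z axes, in that order (R = Rz(yaw) Ry(pitch) Rx(roll)).
In Python, from cell import telemetry, cams, env gives the robot as it stands.
- The arm moves only by the tool arm_command, never from a script. Its argument "series" is text: rows parted by semicolons, each of 5 numbers parted by spaces: the shift along the tool's x, y, z in mm, then the turn about the tool's z in rad, then the closure in counts, from 0 (fully open) to 255 (shut). A call has 1 to 20 rows; each row shifts and turns the commanded pose from where the row before left it, along the tool's axes as they then stand; what a row does not reach is not made up. A row lasts 1/12 s, in which the tool goes at most 41.7 mm and 7.16 degrees, less where a joint would pass 70% of its speed; a pose out of reach is approached as far as the arm can. A call is refused whole if a number of a shift passes 41.7 or a number of a turn 0.125, either way. A call with a gripper value outside its range is refused whole. The fingers move at their own pace and stop on an object; "squeeze" is the grip in N (left out, the last holds). Time passes only in rows, so rows that do not move let the fingers close. It gives the time, the measured TCP pose, the force, the opening and the grip force at its end, in the units of the state.
- telemetry.get_obs(): the state, without advancing time (a new reading comes with each control period).
- cams.read_camera(name): name is "scene" or "top" or "wrist"; returns the picture (480x640x3 uint8, blue, green, red); there is no depth.
- cams.calibration(name): a dict with "K" (3x3 intrinsics, pixels), "dist" ([k1, k2, p1, p2, k3] as OpenCV has them; the pictures are not rectified), "origin" and "rotation" of the camera in the world; the wrist camera has in their place "hand_eye" (4x4, takes a point from camera to tool coordinates, whose origin is the TCP and whose axes are the flange's). Camera axes: x right, y down, z forward; pixel columns grow to the right and rows downward; lengths in m; the calibration is good to about 2 mm. A picture is of the moment at which its call begins: read the wrist's pose just before it. calibration takes no time and is no camera call.
- env.sign_off(): hands the job in; it is judged then, once.
The state is a dict: "time_s": time; "qpos": joint angles; "joint_velocities": joint speeds; "effort": joint torques, N m; "tool_pos": TCP position; "tool_rot": TCP orientation; "force": force on the tool from outside, world axes, zero at the start; "wrist_torque": the same for the moment, N m; "grip_width": finger opening in m; "grasp_force": force on a finger pad.
Only numpy, scipy, OpenCV 4.12 (cv2) and the standard library are available. Lean on these libraries where they do the work, as an engineer would, in place of code of your own. Each camera call takes 0.05 s, during which the arm holds its last target. There are 200 camera calls.

## Working session

There is one attempt and no reset: what is moved stays moved. The work goes in short steps, Python scripts to look and compute and a tool call to move; the robot and the scene stay as the last step left them, time stands still between calls to the robot, and variables do not carry over. Pictures are saved under pics/ and viewed, at most 10 in all, crops included, and the job is handed in when it is done.

Besides the shell and the picture viewer there is one more tool, called after ">>>" as a command line: name --argument value ..., lists and objects as JSON in quotes. arm_command: Moves the arm, as the interface text tells. Its arguments: {"type":"object","properties":{"series":{"type":"string"},"squeeze":{"type":"number"}},"required":["series"]}

```bash
mkdir -p pics; ls; python3 - <<'E'
from cell import telemetry, cams
import cv2
for n in ("top","scene"):
    cv2.imwrite(f"pics/{n}0.png",cams.read_camera(n)); c=cams.calibration(n); print(n,c)
o=telemetry.get_obs(); print(o['tool_pos'],o['tool_rot'],o['time_s'],o['grip_width'])
print(cams.calibration("wrist"))
E
```

```text
pics
top {'K': array([[559.81775002,   0.        , 313.55296692],
       [  0.        , 559.81775002, 241.3126148 ],
       [  0.        ,   0.        ,   1.        ]]), 'dist': array([0.05438762, 0.        , 0.        , 0.        , 0.        ]), 'origin': array([0.3850932 , 0.04500946, 1.07081485]), 'rotation': array([-171.66778667,   -0.55890724,  -88.56313031])}
scene {'K': array([[575.53624474,   0.        , 318.52632224],
       [  0.        , 575.53624474, 238.81426041],
       [  0.        ,   0.        ,   1.        ]]), 'dist': array([-0.10921218,  0.        ,  0.        ,  0.        ,  0.        ]), 'origin': array([1.13051785, 0.50453151, 0.93511653]), 'rotation': array([-1.40794482e+02, -1.22937012e-01,  1.27369088e+02])}
[0.25466572 0.59752615 0.22159114] [-1.79905673e+02  8.25514554e-03  1.56923895e+02] 0.1 0.08684540812415675
{'K': array([[377.56381549,   0.        , 321.16388315],
       [  0.        , 377.56381549, 236.67812467],
       [  0.        ,   0.        ,   1.        ]]), 'dist': array([-0.05255054,  0.        ,  0.        ,  0.        ,  0.        ]), 'hand_eye': array([[-9.66583788e-04, -9.67639675e-01, -2.52334155e-01,
         6.93081900e-02],
       [ 9.99999533e-01, -9.39532966e-04, -2.27689998e-04,
        -5.77265491e-05],
       [-1.67543813e-05, -2.52334257e-01,  9.67640131e-01,
        -1.61946153e-01],
       [ 0.00000000e+00,  0.00000000e+00,  0.00000000e+00,
         1.00000000e+00]])}
```

View pics/top0.png

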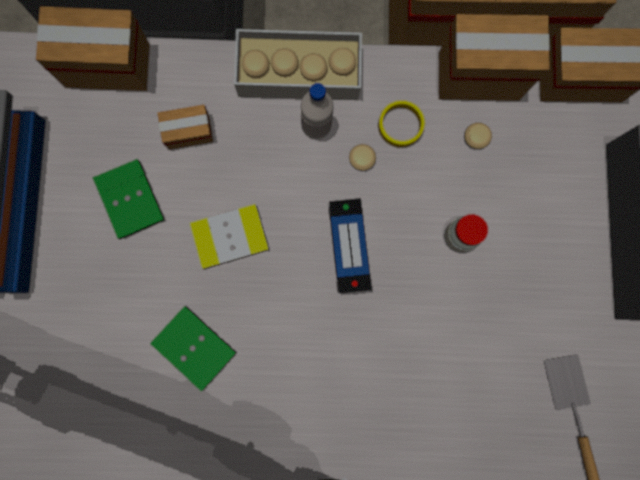

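View pics/scene0.png

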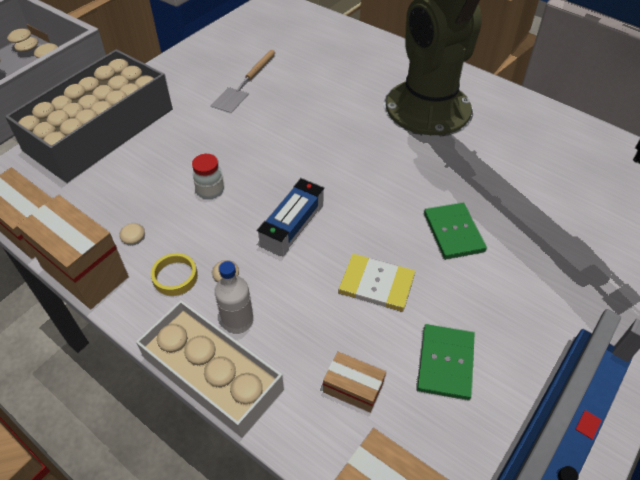

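The top view shows the plate (yellow/white) at (230,236). The candidates it could be confused with are the green look-alikes at (128,199) and (194,347), the yellow tape at (401,123) and the carton at (184,126). I choose (230,236), white with yellow ends. The bridge is at (350,246), the cakes at (362,157) and (478,135), the jar at (468,232) and the spray at (317,112).

```bash
cat > h.py <<'E'
import numpy as np, cv2
from scipy.spatial.transform import Rotation as Ro
from cell import telemetry, cams
def cast(name,px,z,pose=None):
    c=cams.calibration(name)
    if name=="wrist":
        T=np.eye(4);T[:3,:3]=Ro.from_euler('xyz',pose[1],degrees=True).as_matrix();T[:3,3]=pose[0]
        T=T@c['hand_eye'];R,o=T[:3,:3],T[:3,3]
    else: R,o=Ro.from_euler('xyz',c['rotation'],degrees=True).as_matrix(),c['origin']
    p=cv2.undistortPoints(np.float64(px).reshape(-1,1,2),c['K'],c['dist']).reshape(-1,2)
    d=np.c_[p,np.ones(len(p))]@R.T
    return (o+d*((z-o[2])/d[:,2])[:,None])[:,:2]
def blobs(m,amin=300):
    m=cv2.morphologyEx(m.astype(np.uint8)*255,cv2.MORPH_OPEN,np.ones((3,3)))
    return [c for c in cv2.findContours(m,cv2.RETR_EXTERNAL,cv2.CHAIN_APPROX_NONE)[0] if cv2.contourArea(c)>amin]
def rect(pts): # centre, long-axis angle deg, long, short (mm) of world points
    (cx,cy),(w,h),a=cv2.minAreaRect(np.float32(pts*1000))
    if w<h: w,h,a=h,w,a+90
    return np.round([cx,cy,(a+90)%180-90,w,h],1)
def yellow(im):
    h=cv2.cvtColor(im,cv2.COLOR_BGR2HSV); return (abs(h[...,0].astype(int)-29)<6)&(h[...,1]>150)&(h[...,2]>90)
def plate(name,pose=None,im=None,reg=None):
    im=cams.read_camera(name) if im is None else im
    cs=blobs(yellow(im)); out=[]
    for c in cs:
        r=rect(cast(name,c,0.016,pose)); out.append(r)
    return im,cs,out
E
python3 - <<'E'
from h import *
for n in("top","scene"):
    im=cv2.imread(f"pics/{n}0.png"); _,cs,o=plate(n,im=im)
    for r in o: print(n,r)
    good=[c for c,r in zip(cs,o) if 80<r[3]<100 and 25<r[4]<45]
    if len(good)==2: print("plate",rect(cast(n,np.vstack(good),.016)))
    h=cv2.cvtColor(im,cv2.COLOR_BGR2HSV)
    b=blobs((abs(h[...,0].astype(int)-110)<12)&(h[...,1]>100)&(h[...,2]>50),800)
    for c in b:
        print(n,"blue",c.mean(0)[0].astype(int),rect(cast(n,c,.05)))
im=cv2.imread("pics/top0.png"); g=cv2.cvtColor(im,cv2.COLOR_BGR2GRAY)[180:310,310:400]
for c in blobs(g<45,200): print("dark",c.mean(0)[0]+[310,180],rect(cast("top",c+[310,180],.058)))
cv2.imwrite("pics/crop.png",cv2.resize(im[180:310,170:400],None,fx=3.4,fy=3.4,interpolation=2))
for n,p in dict(jar=(468,232),cake1=(362,157),spray=(317,120),carton=(185,125),green1=(128,199),green2=(194,347)).items(): print(n,cast("top",[p],.02))
E
```

```text
top [530.9 245.7  18.   91.   31.7]
top [561.1 154.3  18.1  90.6  33.3]
top [ 7.80e+02 -1.27e+02  6.00e-01  8.77e+01  8.63e+01]
plate [546.  199.6 -71.8 128.7  90.9]
top blue [349 245] [529.9 -27.4   7.4 114.6  58.9]
top blue [ 21 201] [598.  575.2   0.  333.7  16.9]
scene [530.2 249.4  17.8  85.6  30.2]
scene [560.5 158.3  18.   85.6  29.4]
plate [545.4 203.9 -71.7 125.8  85.6]
scene blue [585 417] [ 5.782e+02  6.468e+02 -1.000e-01  2.915e+02  4.500e+01]
scene blue [545 406] [5.972e+02 5.800e+02 1.000e-01 3.294e+02 2.000e+01]
scene blue [293 212] [530.6 -18.3   7.5 126.9  70.3]
scene blue [191  15] [ 136.9 -732.3  -54.8  305.2  284.5]
dark [353.93333333 282.88888889] [459.5 -35.7 -84.1  58.6  30.7]
dark [345.03409091 207.94318182] [596.8 -17.7 -82.6  58.3  30.5]
jar [[ 0.56485336 -0.25415954]]
cake1 [[ 0.70682398 -0.05111923]]
spray [[0.77893045 0.03789505]]
carton [[0.76079283 0.29390022]]
green1 [[0.61109955 0.39314155]]
green2 [[0.33750028 0.25296785]]
```

View pics/crop.png

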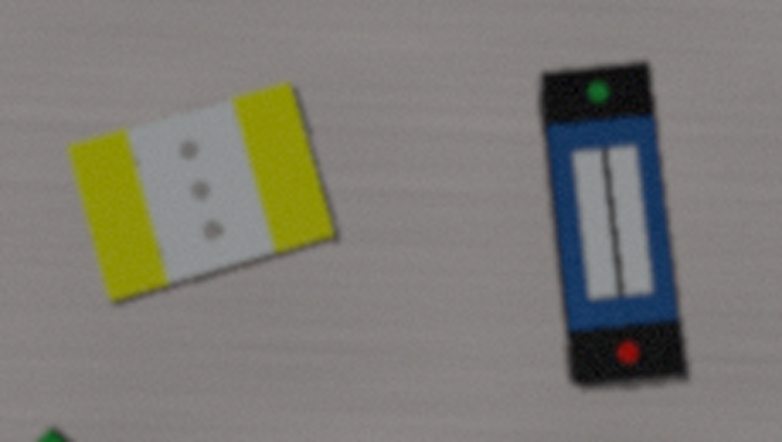

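The crop confirms a white plate with yellow ends and three dots. In the top view its corners are at about (191,222), (257,205), (268,250) and (203,268), and the bridge's bar is to its right.

- **Plate:** centre is about (546, 201) mm, with its y axis at −71.9°.
- **Bridge:** centre is about (529, −27) mm, with its passage at −82.6°.

The plan has two pushes. First I push the plate's far long side towards −x by about 46 mm, turning it −10.7°. Then I push its +y end straight through the passage.

>>> arm_command --series "-34.3 -14.5 0 0 0;-34.3 -14.5 0 0 0;-34.3 -14.5 0 0 0;-34.3 -14.5 0 0 0;-34.3 -14.5 0 0 0;-34.3 -14.5 0 0 0;-34.3 -14.5 0 0 0;-34.3 -14.5 0 0 0;-34.3 -14.5 0 0 0;-34.3 -14.5 0 0 0;-34.3 -14.5 0 0 0;-34.3 -14.5 0 0 0;-34.3 -14.5 0 0 0;-34.3 -14.5 0 0 0;0 0 0 -0.12 0;0 0 0 -0.12 0;0 0 0 -0.12 0;0 0 0 -0.12 0;0 0 0 -0.12 0;0 0 0 -0.117 0"

```text
time_s: 1.77
tool_pos: [0.6167, 0.2229, 0.2219]
tool_rot: [-180.0, -0.1, -161.7]
force: [1.1, -0.3, 0.1]
grip_width: 0.0872
grasp_force: 0.0
```

```bash
python3 - <<'E'
from h import *
o=telemetry.get_obs(); P=(o['tool_pos'],o['tool_rot'])
im,cs,r=plate("wrist",P); cv2.imwrite("pics/w1.png",im)
for c,x in zip(cs,r): print(c.mean(0)[0],x)
if len(cs)>1: print(rect(cast("wrist",np.vstack(cs),.016,P)))
E
```

```text
[375.07169811 133.58490566] [531.7 248.9  17.9  90.5  33.9]
[273.83576642 133.85036496] [560.9 157.9  17.3  90.5  34. ]
[546.4 203.4 -72.1 129.5  90.5]
```

View pics/w1.png

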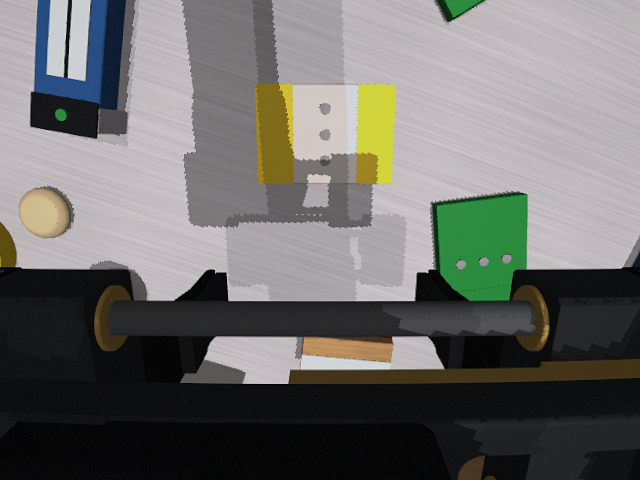

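The wrist view shows the plate at (325,134), square to the tool, with a green look-alike at (480,245) clear of the fingers. The bridge's green-dotted cap is at (60,115). I descend beside the plate's far side, then push.

>>> arm_command --series "0 3 35 0 0;0 0 35 0 0;0 0 35 0 0;0 0 35 0 0;0 0 35 0 0;0 0 35 0 0;0 0 6 0 0;0 0 0 0 0"

```text
time_s: 2.48
tool_pos: [0.6142, 0.2251, 0.0043]
tool_rot: [-180.0, -0.3, -162.1]
force: [0.3, 0.3, 0.9]
grip_width: 0.0872
grasp_force: 0.0
```

>>> arm_command --series "7 0 0 0 0;6 0 0 0 0;4 0 0 0.0 0;4 0 0 0.017 0;4 0 0 0.017 0;4 0 0 0.017 0;4 0 0 0.017 0;4 0 0 0.017 0;4 0 0 0.017 0;4 0 0 0.017 0;4 0 0 0.017 0;4 0 0 0.017 0;4 0 0 0.017 0;4 0 0 0.017 0;0 0 0 0 0;0 0 0 0 0"

```text
time_s: 3.82
tool_pos: [0.5556, 0.2105, 0.0059]
tool_rot: [-180.0, -0.2, -172.7]
force: [1.2, -0.3, 1.7]
grip_width: 0.087
grasp_force: 0.8
```

```bash
cat > m.py <<'E'
from h import *
import sys
im=cams.read_camera("top"); cv2.imwrite(f"pics/{sys.argv[1]}.png",im)
B=np.array([529,-27.]); a=np.radians(7.4); ex=np.array([np.cos(a),np.sin(a)]); ey=np.array([-ex[1],ex[0]])
_,cs,o=plate("top",im=im); good=[]
for c,r in zip(cs,o):
    d=r[:2]-B; print(r,"bridge frame",np.round([d@ex,d@ey],1))
    if 60<r[3]<100 and r[4]<45: good.append(c)
if len(good)==2:
    r=rect(cast("top",np.vstack(good),.016)); d=r[:2]-B; print("plate",r,"bridge frame",np.round([d@ex,d@ey],1),"angle err",round(r[2]+82.6,1))
o=telemetry.get_obs(); print(o['tool_pos'],o['tool_rot'],o['force'],o['time_s'])
E
python3 m.py t1
```

```text
[499.3 151.3   6.4  79.   32. ] bridge frame [ -6.5 180.6]
[ 7.799e+02 -1.270e+02  6.000e-01  8.780e+01  8.630e+01] bridge frame [ 235.9 -131.5]
[0.55560679 0.21057613 0.00578303] [-1.79997429e+02 -1.67677283e-01 -1.72715462e+02] [1.69931258 0.30409448 0.93326091] 3.8667
```

>>> arm_command --series "-10 0 0 0 0;-15 0 0 0 0;0 0 -30 0 0;0 0 -40 0 0;-20 0 -35 0 0;-40 0 0 0 0;-40 0 0 0 0;0 0 0 0 0"

```text
time_s: 4.53
tool_pos: [0.6861, 0.2261, 0.1079]
tool_rot: [-179.9, -0.0, -172.8]
force: [-2.0, -0.7, -2.3]
grip_width: 0.0874
grasp_force: 0.0
```

```bash
python3 m.py t2
```

```text
[504.1 152.    5.3  90.5  35.1] bridge frame [ -1.6 180.7]
[ 7.79e+02 -1.27e+02  6.00e-01  8.98e+01  8.63e+01] bridge frame [ 235.  -131.4]
[0.68246293 0.2257355  0.10757862] [-179.88229458   -0.26579547 -172.77338101] [ 0.26624459 -0.15927426 -0.58038867] 4.5833
```

>>> arm_command --series "0 0 -40 0 94;30.8 16.7 0 0 94;30.8 16.7 0 0 94;30.8 16.7 0 0 94;30.8 16.7 0 0 94;30.8 16.7 0 0 94;30.8 16.7 0 0 94;0 0 0 0.1205 94;0 0 0 0.1205 94;0 0 0 0.1205 94;0 0 0 0.1205 94;0 0 0 0.1205 94;0 0 0 0.1205 94;0 0 0 0.1205 94;0 0 0 0.1205 94;0 0 0 0.1205 94;0 0 0 0.1205 94;0 0 0 0.1205 94;0 0 0 0.1205 94;0 0 0 0.1205 94"

```text
time_s: 6.25
tool_pos: [0.4832, 0.3019, 0.1506]
tool_rot: [-179.8, 0.1, 97.2]
force: [0.1, 0.1, -0.5]
grip_width: 0.0549
grasp_force: 0.0
```

```bash
python3 - <<'E'
from h import *
o=telemetry.get_obs(); P=(o['tool_pos'],o['tool_rot']); print(P,o['grip_width'])
im,cs,r=plate("wrist",P); cv2.imwrite("pics/w2.png",im)
for c,x in zip(cs,r): print(c.mean(0)[0],x)
if len(cs)>1: print(rect(cast("wrist",np.vstack(cs),.016,P)))
E
python3 m.py t3
```

```text
(array([0.4831915 , 0.30193694, 0.15059468]), array([-1.79804152e+02,  5.25003772e-02,  9.72369226e+01])) 0.05494280325721438
[324.23287671 284.34589041] [491.7 252.4   7.3  90.8  28. ]
[492.4 247.1   7.1  88.7  30.9] bridge frame [ -1.  276.5]
[504.3 151.7   6.8  89.7  33.6] bridge frame [ -1.5 180.4]
[ 7.799e+02 -1.270e+02  6.000e-01  8.780e+01  8.630e+01] bridge frame [ 235.9 -131.5]
plate [498.5 198.7 -82.9 128.3  89.7] bridge frame [ -1.2 227.7] angle err -0.3
[0.48350697 0.30204076 0.15073095] [-1.79840387e+02  4.78547529e-02  9.75550259e+01] [-0.62229012 -1.03096115 -0.9231436 ] 6.35
```

View pics/w2.png

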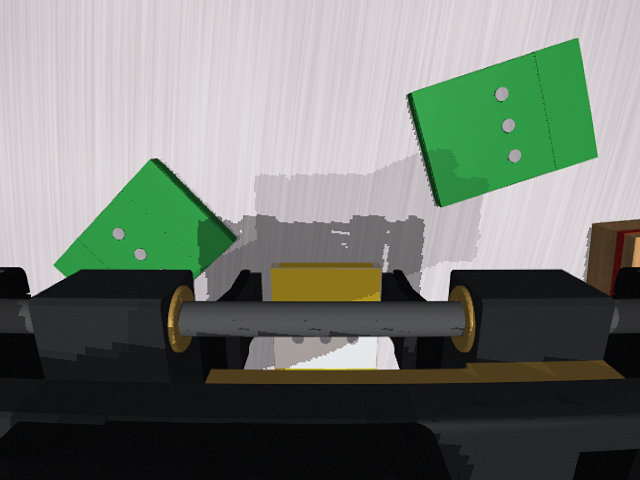

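The plate is aligned: it sits at (−1, 228) mm in the bridge frame with a −0.3° angle error. The wrist view shows its near yellow band at (324,284), centred between the fingers, with the green look-alikes at (145,220) and (505,125). I descend and push most of the way to the mouth.

>>> arm_command --series "0 2 36.2 0 94;0 0 36.2 0 94;0 0 36.2 0 94;0 0 36 0 94;0 0 0 0 94;-8 0 0 0 94;-8 0 0 0 94;-4 0 0 0 94;-4 0 0 0 94;-5 0 0 0 94;-5 0 0 0 94;-5 0 0 0 94;-5 0 0 0 94;-5 0 0 0 94;-5 0 0 0 94;-5 0 0 0 94;-5 0 0 0 94;-5 0 0 0 94;-5 0 0 0 94;-5 0 0 0 94"

```text
time_s: 8.02
tool_pos: [0.4979, 0.2248, 0.0075]
tool_rot: [179.9, -0.1, 97.6]
force: [-0.3, 4.6, 4.0]
grip_width: 0.0551
grasp_force: 2.6
```

>>> arm_command --series "-6 0 0 0 94;-6 0 0 0 94;-6 0 0 0 94;-6 0 0 0 94;-6 0 0 0 94;-6 0 0 0 94;-6 0 0 0 94;-6 0 0 0 94;0 0 0 0 94;0 0 0 0 94"

```text
time_s: 8.85
tool_pos: [0.5037, 0.1752, 0.0067]
tool_rot: [-180.0, 0.1, 97.5]
force: [0.8, 0.4, -0.2]
grip_width: 0.055
grasp_force: 0.3
```

```bash
python3 m.py t4
```

```text
[518.7  49.4   7.1  89.7  32.7] bridge frame [-0.4 77.1]
[ 7.80e+02 -1.27e+02  6.00e-01  8.78e+01  8.63e+01] bridge frame [ 236.  -131.5]
[0.50336512 0.17518468 0.00642419] [-1.79928809e+02  1.05606934e-01  9.74966733e+01] [ 0.17211626 -0.27921376  0.06866114] 8.9
```

View pics/t4.png

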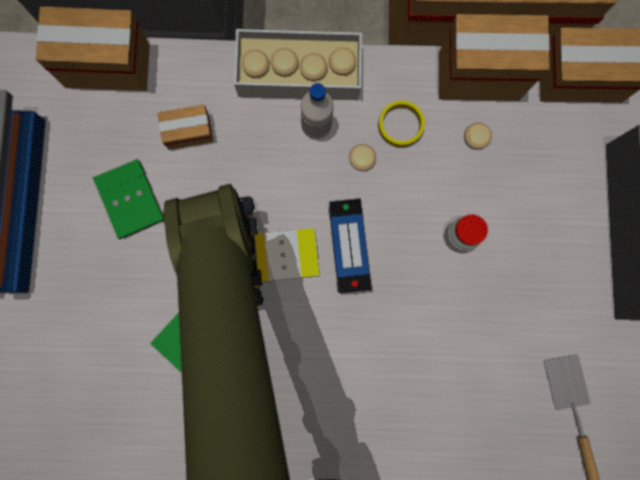

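The top view shows the plate heading straight at the passage, with its leading band at (308,252) and the mouth at about (335,248). It has about 124 mm to go and the lateral error is under 1 mm.

>>> arm_command --series "-6 0 0 0 94;-6 0 0 0 94;-6 0 0 0 94;-6 0 0 0 94;-6 0 0 0 94;-6 0 0 0 94;-6 0 0 0 94;-6 0 0 0 94;-6 0 0 0 94;-6 0 0 0 94;-6 0 0 0 94;-6 0 0 0 94;-6 0 0 0 94;-6 0 0 0 94;-6 0 0 0 94;-6 0 0 0 94;-6 0 0 0 94;-6 0 0 0 94;0 0 0 0 94;0 0 0 0 94"

```text
time_s: 10.57
tool_pos: [0.5182, 0.0689, 0.0071]
tool_rot: [180.0, 0.0, 97.5]
force: [0.9, 1.1, -0.9]
grip_width: 0.0549
grasp_force: 0.0
```

```bash
python3 m.py t5; python3 -c "
import cv2;cv2.imwrite('pics/t5c.png',cv2.resize(cv2.imread('pics/t5.png')[170:320,230:430],None,fx=4,fy=4))"
```

```text
[ 7.80e+02 -1.27e+02  6.00e-01  8.78e+01  8.63e+01] bridge frame [ 236.  -131.5]
[0.51817435 0.06933423 0.00711832] [1.79976350e+02 1.42023129e-02 9.75097634e+01] [-0.62103042  0.29762987  0.10758286] 10.6167
```

View pics/t5c.png

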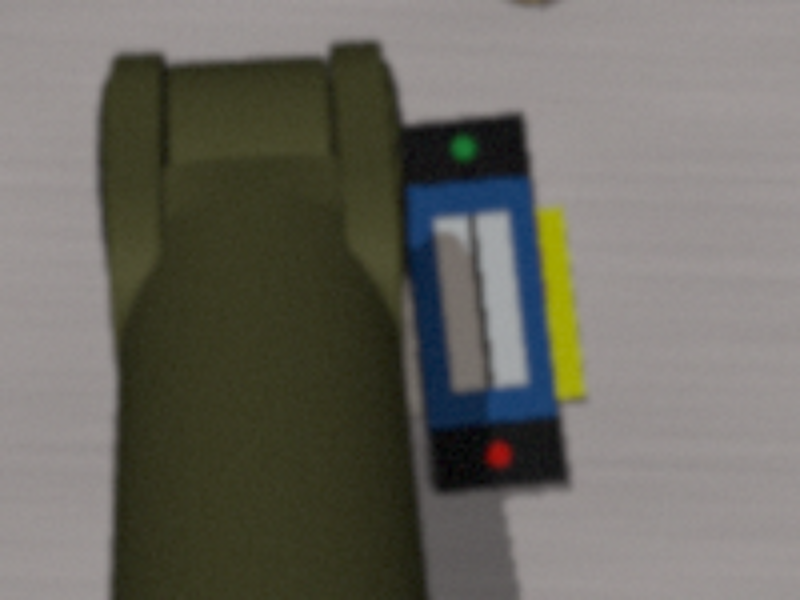

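The leading yellow band shows at crop (563,305), centred between the legs. About 17 mm remains, so I push 15 mm slowly, back off and check.

>>> arm_command --series "-4 0 0 0 94;-4 0 0 0 94;-4 0 0 0 94;-3 0 0 0 94;0 0 0 0 94;0 0 0 0 94;6 0 0 0 94;15 0 0 0 94;30 0 0 0 94;40 0 0 0 94;40 0 -20 0 94;40 0 -30 0 94;30 0 -30 0 94;30 0 0 0 94;0 0 0 0 94"

```text
time_s: 11.87
tool_pos: [0.4897, 0.2834, 0.0824]
tool_rot: [179.8, -0.4, 98.1]
force: [-0.7, -0.0, -0.7]
grip_width: 0.0549
grasp_force: 0.0
```

```bash
python3 m.py t6; python3 - <<'E'
import cv2
from h import *
im=cv2.imread('pics/t6.png'); cv2.imwrite('pics/t6c.png',cv2.resize(im[170:320,250:450],None,fx=4,fy=4))
B=np.array([529,-27.]); a=np.radians(7.4); ex=np.array([np.cos(a),np.sin(a)]); ey=np.array([-ex[1],ex[0]])
m=yellow(im); m[:180]=0; m[310:]=0
for c in blobs(m,60):
    w=cast("top",c,.016)-B; v=w@ey; u=w@ex; print(c.mean(0)[0],"along",v.min().round(1),v.max().round(1),"across",u.min().round(1),u.max().round(1),rect(w/1000*1000) if 0 else "")
    w=1000*cast("top",c,.016)-B; print("mm along",np.percentile(w@ey,[3,97]).round(1),"across",np.percentile(w@ex,[2,98]).round(1),"rect",rect(w/1000))
E
```

```text
[522.8  23.6   7.7  89.7  32.2] bridge frame [ 0.4 51. ]
[535.5 -74.9   7.1  90.3  25.3] bridge frame [  0.3 -48.3]
[ 7.799e+02 -1.270e+02  6.000e-01  8.780e+01  8.630e+01] bridge frame [ 235.9 -131.5]
plate [528.8 -24.  -82.5 127.9  90.2] bridge frame [0.2 3. ] angle err 0.1
[0.48973055 0.27903437 0.08095803] [ 1.79910277e+02 -1.33529720e-01  9.79468790e+01] [ 0.31055676 -1.01603979 -0.94778273] 11.9167
[321.33606557 250.5       ] along 94.8 94.9 across -520.6 -520.6 
mm along [34.9 66.8] across [-44.3  44.9] rect [-6.2 50.6  7.7 89.7 32.2]
[373.13157895 245.43859649] along 94.8 94.8 across -520.6 -520.5 
mm along [-60.8 -35.9] across [-44.4  45. ] rect [  6.5 -47.9   7.1  90.3  25.3]
```

View pics/t6c.png

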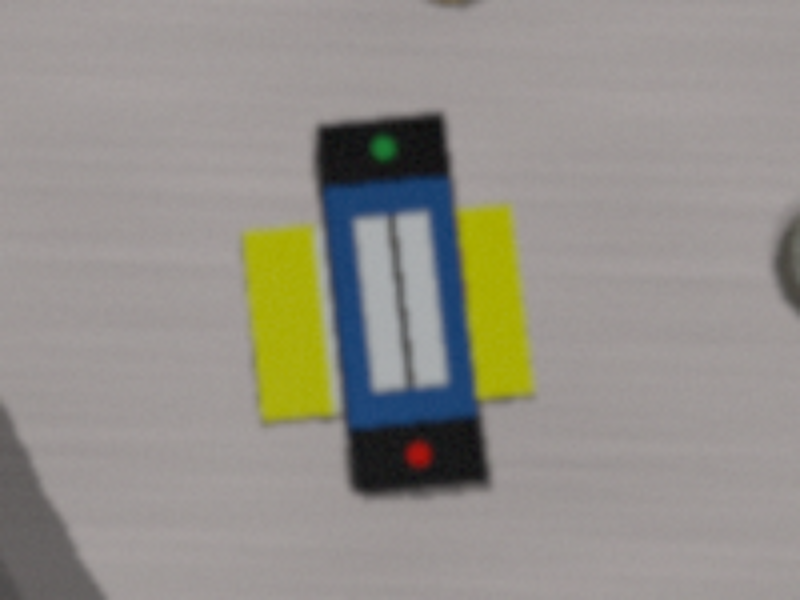

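The plate sits at (0.2, 3.0) mm with a 0.1° angle error. Both yellow ends show, at crop (290,325) and (497,302), and the arm is clear. I cross-check with the scene camera before handing in.

```bash
python3 - <<'E'
from h import *
im=cams.read_camera("scene"); a=np.radians(7.4); ex=np.array([np.cos(a),np.sin(a)]); ey=np.array([-ex[1],ex[0]])
m=yellow(im); m[:, :200]=0; m[300:]=0
for c in blobs(m,60):
    w=1000*cast("scene",c,.016); print("yellow",c.mean(0)[0],np.percentile(w@ey,[2,98]).round(1),np.percentile(w@ex,[2,98]).round(1))
h=cv2.cvtColor(im,cv2.COLOR_BGR2HSV)
# red and green lamps on the cap tops, bridge centre = their midpoint
L=[]
for lo,hi in(((0,150,90),(8,255,255)),((50,120,60),(80,255,255))):
    k=cv2.inRange(h,lo,hi); k[:170]=0;k[250:]=0;k[:,:250]=0;k[:,335:]=0
    p=np.argwhere(k)[:,::-1].mean(0); w=1000*cast("scene",[p],.058)[0]; L.append(w); print("lamp",p,w)
c=np.mean(L,0); print("bridge mid",c,"along",c@ey,"across",c@ex,"spacing",np.linalg.norm(L[0]-L[1]))
cv2.imwrite("pics/s7.png",cv2.resize(im[150:300,220:420],None,fx=4,fy=4))
T=cv2.imread("pics/t6.png"); h=cv2.cvtColor(T,cv2.COLOR_BGR2HSV); L=[]
for lo,hi in(((0,150,90),(8,255,255)),((50,120,60),(80,255,255))):
    k=cv2.inRange(h,lo,hi)[190:300,320:385]; p=np.argwhere(k)[:,::-1].mean(0)+[320,190]; L.append(1000*cast("top",[p],.058)[0])
print("top lamps mid",np.mean(L,0))
E
```

```text
yellow [312.47368421 230.35526316] [-55.5 -25.9] [478.4 562.2]
lamp [308.5 185.5] [457.27599127 -34.12467408]
lamp [272.2173913  229.86956522] [598.59963579 -15.46087703]
bridge mid [527.93781353 -24.79277556] along -92.58234620537878 across 520.3475048934272 spacing 142.5507271868001
top lamps mid [529.69674471 -27.71261025]
```

View pics/s7.png

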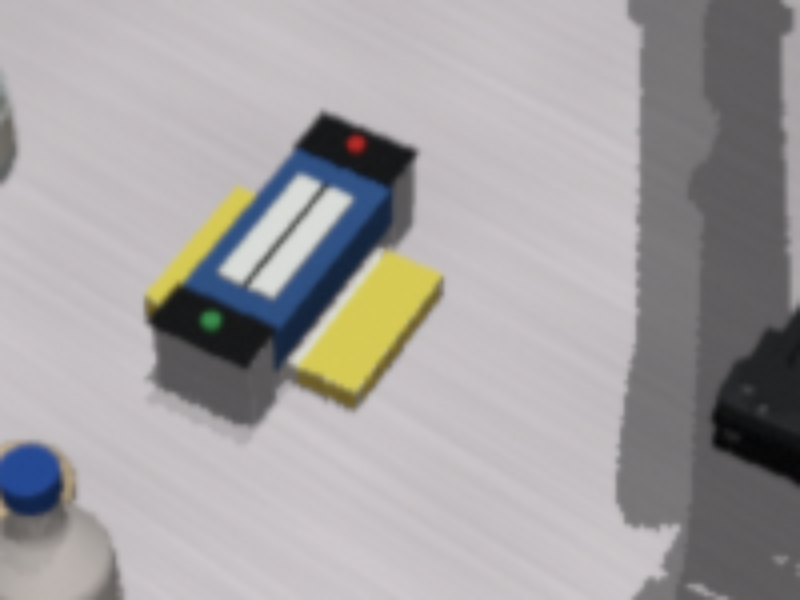

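Both ends protrude, with the near one at crop (370,330) showing a thin white sliver. The scene camera puts the plate about 6 mm towards +y, and the top camera says 3 mm. That is within tolerance but worth a 4–5 mm nudge.

>>> arm_command --series "-20 0 25 0 94;-20 0 25 0 94;-20 0 24 0 94;-20 0 0 0 94;-25 0 0 0 94;-25 0 0 0 94;-25 0 0 0 94;-25 0 0 0 94;-15 0 0 0 94;-10 0 0 0 94;0 0 0 0 94;0 0 0 0 94;0 0 0 0 94"

```text
time_s: 13.05
tool_pos: [0.5174, 0.0719, 0.0058]
tool_rot: [-180.0, -0.0, 97.6]
force: [0.3, 1.0, -0.6]
grip_width: 0.0549
grasp_force: 0.0
```

```bash
python3 -c "
from cell import telemetry
o=telemetry.get_obs();t=o['tool_pos']*1000;print(t,o['tool_rot'],-.1288*t[0]+.9917*t[1],.9917*t[0]+.1288*t[1]-521.1)"
```

```text
[517.43218823  71.87160607   5.84254961] [-1.79976457e+02 -3.30015371e-02  9.75948891e+01] 4.629805898841866 1.2945639269603362
```

>>> arm_command --series "-6 0 0 0 94;-6 0 0 0 94;-3 0 0 0 94;-2 0 0 0 94;-2 0 0 0 94;-2 0 0 0 94;-0.7 0 0 0 94;0 0 0 0 94;0 0 0 0 94;6 0 0 0 94;15 0 0 0 94;30 0 0 0 94;40 0 0 0 94;40 0 -20 0 94;40 0 -30 0 94;30 0 -30 0 94;30 0 0 0 94;0 0 0 0 94;0 0 0 0 94"

```text
time_s: 14.63
tool_pos: [0.4909, 0.2708, 0.0794]
tool_rot: [180.0, -0.0, 97.8]
force: [0.1, -1.1, -0.3]
grip_width: 0.0548
grasp_force: 0.0
```

```bash
python3 m.py t8; python3 - <<'E'
from h import *
im=cams.read_camera("scene"); a=np.radians(7.4); ey=np.array([-np.sin(a),np.cos(a)])
m=yellow(im); m[:, :200]=0; m[300:]=0
for c in blobs(m,60): print("yellow along, bridge frame",np.percentile(1000*cast("scene",c,.016)@ey,[2,98])+92.6)
E
```

```text
[523.3  18.3   7.4  90.   33.5] bridge frame [ 0.2 45.7]
[536.  -77.1   7.3  89.9  29.8] bridge frame [  0.5 -50.6]
[ 7.799e+02 -1.270e+02  6.000e-01  8.780e+01  8.630e+01] bridge frame [ 235.9 -131.5]
plate [529.5 -28.5 -82.4 127.9  90. ] bridge frame [ 0.3 -1.6] angle err 0.2
[0.49120908 0.26844476 0.07880458] [-1.79979910e+02  6.60733341e-02  9.76255859e+01] [ 0.16149186 -1.27168063 -0.74034859] 14.6833
yellow along, bridge frame [31.98456237 62.15178975]
yellow along, bridge frame [-62.61111984 -51.21600096]
```

Both cameras put the plate within 2 mm of centre with a 0.2° angle error, and the arm is well clear.

```bash
python3 -c "
from cell import env
print(env.sign_off())"
```

```text
the job is handed in; nothing more can be done
None
```

I handed the job in with the plate flat under the bridge, within about 2 mm of the middle and about 0.2° off square by the cameras, the arm clear, and about 15 s of the 69 s used; sign-off returned no verdict.

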